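Reset the block heater through its guarded key well

ROBOT

A 6-joint arm with a two-finger parallel gripper is mounted at the origin on the work surface. World frame = base frame: x ahead of the robot, y to its left, z up, the work surface at z = 0. Lengths are in mm, angles in rad, forces in N, time in s.
With the tool pointing down it reaches from about 350 to 875 mm from the base axis. Payload 4.2 kg.
Tool frame: the origin (TCP) lies at the very end of the fingers, on their centre line; the grasp point (between the pads) lies 19 mm behind it; z points along the fingers, y is the line along which they close (so a half turn about z gives the same grasp; the last joint's range is limited). The gripper opens to 85 mm and grips with 20 to 120 N. Pads are 22 mm wide; open, the fingers measure 114 mm over their backs; the gripper's body (76 mm by 85 mm) begins 54 mm behind the grasp point. The pads swing forward as they close: fully open they stand 13 mm farther back than shut.
Start: joints at [1.577, 0.385, 0.008, 0, -1.194, -0.259], TCP at [156.291, 605.122, 231.312] pointing down, gripper open.
Joint ranges: [-3.14, 3.14], [-1.21, 2.06], [-1.07, 1.41], [-3.16, 2.05], [-2.99, -0.16], [-3.1, 3.1]. Speed limits (rad/s): [2.79, 2.79, 3.14, 3.14, 3.14, 3.14].

INTERFACE

Orientations are given as a unit quaternion [x, y, z, w].
In Python, from bench import arm gives the robot as it stands.
- The arm moves only by the tool servo_tool, never from a script. Its argument "rows" is a list that holds one entry, the list of rows, each a list of 7 numbers: the finger opening in mm, from 0 to 85.4, then the shift along the tool's x, y, z in mm, then the turn, a rotation vector about the tool's x, y, z in rad. A call has 1 to 10 rows; each row is the pose to reach, as a shift and turn from the pose commanded when the call began, along the tool's axes at that moment; what a row does not reach only later rows make up. A row lasts 1/8 s, in which the tool goes at most 62.5 mm and 10.7 degrees, less where a joint would pass 70% of its speed; a pose out of reach is approached as far as the arm can. A call with a gripper value outside its range is refused whole. The fingers move at their own pace and stop on an object; the grip force is fixed at half the most. Time passes only in rows, so rows that repeat a pose let the fingers close. It gives the time, the measured TCP pose, the force, the opening and the grip force at its end, in the units of the state.
- arm.read_state(): the state, without advancing time (a new reading comes with each control period).
- arm.get_image(name): name is "side" or "top" or "wrist"; returns the picture (420x560x3 uint8, red, green, blue); there is no depth.
- arm.camera_params(name): a dict with "intrinsics" (3x3 intrinsics, pixels), "D" ([k1, k2, p1, p2, k3] as OpenCV has them; the pictures are not rectified), "R" (3x3) and "t" (3): a world point X has camera coordinates R X + t. Camera axes: x right, y down, z forward; pixel columns grow to the right and rows downward; lengths in mm; the calibration is good to about 2 mm. A picture is of the moment at which its call begins: read the wrist's pose just before it. camera_params takes no time and is no camera call; for the wrist camera it gives the pose at the moment of the call.
- arm.job_done(): hands the job in; it is judged then, once.
The state is a dict: "clock": time; "joints": joint angles; "joint_vel": joint speeds; "joint_efforts": joint torques, N m; "position": TCP position; "ee_rot": TCP orientation; "contact_force": force on the tool from outside, world axes, zero at the start; "wrist_torque": the same for the moment, N m; "gripper_width": finger opening in mm; "grasp_force": force on a finger pad.
Only numpy, scipy, OpenCV 4.12 (cv2) and the standard library are available. Lean on these libraries where they do the work, as an engineer would, in place of code of your own. Each camera call takes 0.05 s, during which the arm holds its last target. There are 200 camera calls.

TASK

The dry-block heater has tripped and needs its reset. Push the sliding hood fully across so that it uncovers the well with the round key, reach a fingertip down into that well and press the round key fully down, keeping it down for a good second, then let it up and push the hood all the way back over it. Only push and press: leave the square key unpressed, and do not shift or lift the vials standing in the heater or anything else on the bench.

Things in the scene. Friction and masses are not known exactly. Their poses are not given: they have to be found in the camera images.
- heater: Fixed dry-block heater, 250 (x) x 190 (y) x 75 mm high; origin: centre of its underside, front at -x. Its grey deck (front of the top, x -125 to -11 mm) has two square wells 46 x 46 x 26 mm deep at x -68, y +37 mm (round key) and y -37 mm (square key), and rails 3 mm high along y at x -117 and -19 mm. On the block behind, vials stand up to 125 mm above the bench.
- reset_well (a point): Centre of the mouth of the round key's well (46 x 46 mm, sides along the heater's x and y), level with the deck, 75 mm above the bench. The round key, 22 mm in diameter, is centred in it; its top is 15 mm below this point when up, 21 mm when fully down. Fixed to the heater, axes alike.
- stop_well (a point): Centre of the mouth of the other well, level with the deck, 74 mm from reset_well along the heater's -y. The square key (20 x 20 mm) stands in it, its top 15 mm below this point. It is to be left alone.
- hood_top (a point): Centre of the top of the sliding hood, 20 mm above the deck. The hood is a cap 90 x 90 x 18 mm high with a clear top and black side walls, its lower edge 2 mm above the deck. Too wide to grip, it is pushed on a side wall. It is captive and slides only along the heater's y, over one well or the other.
- hood (a joint): Position of the hood, 0 to 0.074 m: 0 = centred over the round key's well (covered), 0.074 = centred over the square key's well (round key's well open). Grows as the hood moves towards the heater's -y. It stays where it is left; sliding it takes about 2 to 4 N, and it has hard stops at both ends. Starts at 0 to 0.012.
- reset_key (a joint): How far the round key is pressed, 0 (up) to 0.006 m (fully down). Sprung: it moves from about 1.2 N, is fully down at about 4 N and comes up by itself when let go.
- stop_key (a joint): How far the square key is pressed, 0 to 0.006 m; sprung like the round key. Leave it up.
- vial_a: Small glass vial with a white screw cap, 20 mm in diameter, 50 mm high, loose in a hole of the heater's block; origin: centre of its underside. Leave alone.
- vial_b: Vial like vial_a. Leave alone.
- vial_c: Vial like vial_a. Leave alone.
- tube_rack: Blue rack of small white-capped tubes, 110 x 80 mm, 47 mm high, loose, beside the heater on its +y side (its centre 170 mm or more from the heater's middle); origin: centre of its underside. Leave alone.
- tip_box: Open pipette-tip box, 120 x 85 mm, 58 mm high, loose, beside the heater on its -y side (its centre 185 mm or more from the heater's middle); origin: centre of its underside. Leave alone.
- pipette: Pipette lying on the bench, 270 mm long, 24 mm thick; origin on its underside, near the middle. Leave alone.
- bottle: Glass reagent bottle, 64 mm in diameter, 130 mm high, standing on the bench; origin: centre of its underside. Leave alone.
- marker: Marker pen lying on the bench, 130 mm long, 12 mm thick; origin on its underside. Leave alone.

How it is judged:
By the outcome, as a careful person would: the job done as asked, in the order asked, and still so for the second after the job is handed in, with the robot touching nothing.
It also fails if it takes over 56 s, if anything falls off the work surface, if the arm or the gripper's body presses on something with over 40 N, if the wrist force passes 120 N, or if a joint passes its speed limit or range.

## Working session

There is one attempt and no reset: what is moved stays moved. The work goes in short steps, Python scripts to look and compute and a tool call to move; the robot and the scene stay as the last step left them, time stands still between calls to the robot, and variables do not carry over. Pictures are saved under pics/ and viewed, at most 10 in all, crops included, and the job is handed in when it is done.

Besides the shell and the picture viewer there is one more tool, called after ">>>" by a JSON object that holds its "method" and its "body", one argument or row to a line. servo_tool: Moves the arm, as the interface text tells. Its arguments: {"type":"object","properties":{"rows":{"type":"array"}},"required":["rows"]}

```bash
mkdir -p pics; cat > h.py <<'E'
import numpy as np, cv2
from bench import arm
from scipy.spatial.transform import Rotation as Ro
def cam(n):
    p=arm.camera_params(n); return [np.array(p[k],float) for k in("intrinsics","D","R","t")]
def ray(c,uv,z):
    K,D,R,t=c; q=cv2.undistortPoints(np.array(uv,float).reshape(-1,1,2),K,D).reshape(-1,2)
    d=np.c_[q,np.ones(len(q))]@R; o=-R.T@t
    return o+d*((z-o[2])/d[:,2])[:,None]
def proj(c,X):
    K,D,R,t=c; return cv2.projectPoints(np.array(X,float).reshape(-1,3),cv2.Rodrigues(R)[0],t,K,D)[0].reshape(-1,2)
E
python3 - <<'E'
from h import *
for n in("top","side"):
    im=arm.get_image(n); cv2.imwrite(f"pics/{n}0.png",im[...,::-1]); c=cam(n); print(n,-c[2].T@c[3],c[2][2])
s=arm.read_state(); print(s)
E
```

```text
top [ 466.38508287    4.85301178 1542.85298831] [ 0.05496643 -0.01453661 -0.99838238]
side [ 220.5108372  1308.6187598  1223.83936035] [ 0.18992668 -0.74062358 -0.64451887]
{'clock': 0.1, 'joints': array([ 1.57658613e+00,  3.85538000e-01,  6.76616095e-03, -4.39525988e-04,
       -1.19400416e+00, -2.58586453e-01]), 'joint_vel': array([-0.00131274, -0.00317208,  0.00361507,  0.00250795,  0.00056825,
        0.00083402]), 'joint_efforts': array([-7.83033956e-04, -3.93318951e+01,  1.88927883e+01,  4.19789672e+00,
       -2.58142732e-03, -1.01102657e-06]), 'position': array([156.18022493, 604.63666635, 230.29651832]), 'ee_rot': array([ 9.92011633e-01, -1.26142375e-01, -7.20206411e-05,  1.00812267e-03]), 'contact_force': array([0.01244196, 0.37292054, 0.43061357]), 'wrist_torque': array([ 0.03820348, -0.01627618,  0.01842137]), 'grasp_force': 0.0, 'gripper_width': 85.37731638980794}
```

View pics/top0.png

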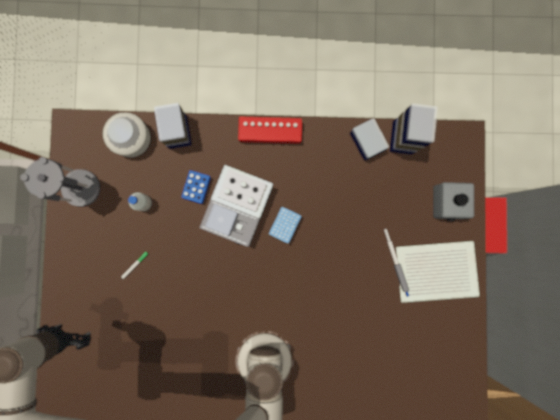

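View pics/side0.png

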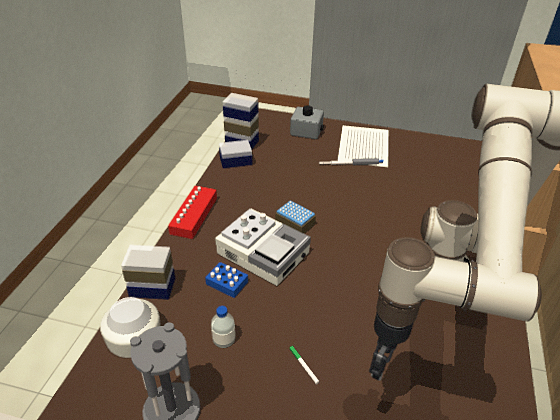

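The top view shows the heater at about (237,205), rotated slightly, with the hood on its left (+y) well at (222,218), the exposed square key at (240,227), the rack at (196,187) and the tip box at (285,225). Next I'll measure the heater's outline.

```bash
python3 - <<'E'
from h import *
im=cv2.imread("pics/top0.png"); c=cam("top")
hsv=cv2.cvtColor(im,cv2.COLOR_BGR2HSV)
m=((hsv[...,1]<60)&(hsv[...,2]>75)).astype(np.uint8)*255
m[:150]=0;m[260:]=0;m[:,:192]=0;m[:,300:]=0
m=cv2.morphologyEx(m,cv2.MORPH_CLOSE,np.ones((5,5)));m=cv2.morphologyEx(m,cv2.MORPH_OPEN,np.ones((5,5)))
cs,_=cv2.findContours(m,cv2.RETR_EXTERNAL,cv2.CHAIN_APPROX_NONE);k=max(cs,key=cv2.contourArea)
print(cv2.boundingRect(k))
P=ray(c,k.reshape(-1,2),75.)[:,:2].astype(np.float32)
r=cv2.minAreaRect(P);print(r);B=cv2.boxPoints(r);print(B)
px=proj(c,np.c_[B,np.full(4,75.)])
x0,y0=170,150
cr=cv2.resize(im[y0:265,x0:315],None,fx=5,fy=5,interpolation=cv2.INTER_CUBIC)
for p in px: cv2.circle(cr,tuple(int(v) for v in (p-[x0,y0])*5+2.5),3,(0,0,255),-1)
cv2.imwrite("pics/topc.png",cr)
E
```

```text
(200, 165, 73, 81)
((581.946533203125, 121.13156127929688), (202.8145294189453, 259.2312927246094), 69.9112319946289)
[[425.38556   70.41356 ]
 [668.84564  -18.626053]
 [738.5075   171.84956 ]
 [495.04742  260.88916 ]]
```

View pics/topc.png

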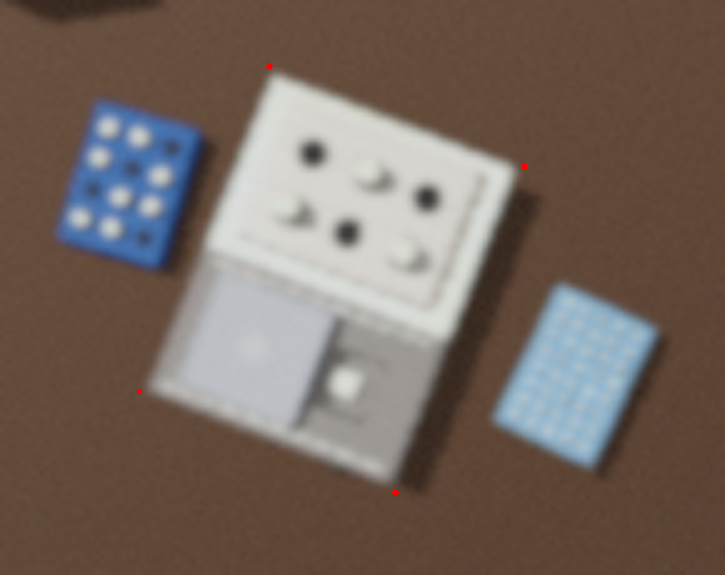

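>>> {"method": "servo_tool", "body": {
  "rows": [
    [[0, 20, 14, -10, 0, 0, 0.01], [0, 65, 44, -30, 0, 0, 0.02], [0, 120, 81, -50, 0, 0, 0.04], [0, 175, 119, -70, 0, 0, 0.06], [0, 230, 156, -90, 0, 0, 0.08], [0, 285, 193, -100, 0, 0, 0.098], [0, 340, 231, -100, 0, 0, 0.098], [0, 395, 268, -100, 0, 0, 0.098], [0, 445, 302, -100, 0, 0, 0.098], [0, 470, 319, -100, 0, 0, 0.098]]
  ]
}}

```text
clock: 1.35
position: [532.3, 175.8, 332.1]
ee_rot: [0.985, -0.175, 0.0, -0.0]
contact_force: [-0.1, 0.5, 0.4]
gripper_width: -0.2
grasp_force: 0.0
```

```bash
python3 - <<'E'
from h import *
c=cam("wrist");im=arm.get_image("wrist")
s=arm.read_state();print(s['position'],s['ee_rot'],s['clock'],s['gripper_width'])
cv2.imwrite("pics/w0.png",im[...,::-1]); print(-c[2].T@c[3],c[2][2])
ct=cam("top"); print("hood",ray(ct,[221.6,220.4],95.),"sqkey",ray(ct,[239,226.4],60.))
E
```

```text
[535.63273844 171.13731838 331.49608394] [ 9.84064323e-01 -1.77807249e-01  7.63650398e-04  1.18596261e-03] 1.4 0.1890422445072048
[607.91757407 147.74522616 475.06455361] [-0.29442837  0.10920034 -0.94941415]
hood [[523.74875261 170.39973067  95.        ]] sqkey [[504.24371099 109.10482044  60.        ]]
```

View pics/w0.png

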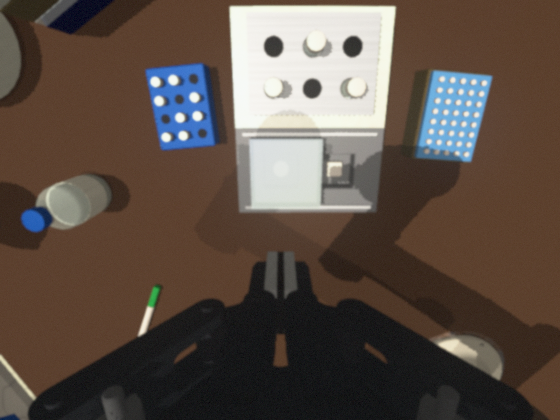

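The wrist view shows the hood top with corners at about (250,139), (323,138), (324,206) and (250,207). The rails run along rows 134 and 207, the square key is at (335,169), the round key is faint under the hood at (281,169), and the front deck edge is near row 212.

```bash
python3 - <<'E'
from h import *
c=cam("wrist");im=arm.get_image("wrist");s=arm.read_state();print(s['position'],s['ee_rot'])
cv2.imwrite("pics/w1.png",im[...,::-1])
for n,p,z in [("hood",[[250,139],[323,138],[324,206],[250,207]],95),("sqkey",[[335,169]],60),("rails",[[244,134],[378,134],[371,207],[245,207]],78),("front",[[238,212],[377,213]],75),("back",[[230,7],[394,7]],75)]:
    P=ray(c,p,float(z)); print(n,P.round(1).tolist(), P.mean(0).round(1))
    d=np.diff(P[:,:2],axis=0); print(np.linalg.norm(d,axis=1).round(1),np.degrees(np.arctan2(d[:,1],d[:,0])).round(1))
cr=cv2.resize(im[115:225,225:390],None,fx=4.8,fy=4.8,interpolation=cv2.INTER_CUBIC)
cv2.imwrite("pics/w1c.png",cr[...,::-1])
E
```

```text
[533.7555158  173.45132168 331.08592803] [ 9.83956196e-01 -1.78408800e-01 -6.57279882e-05  7.07427873e-04]
hood [[587.6, 190.4, 95.0], [557.4, 106.4, 95.0], [473.7, 132.4, 95.0], [506.5, 223.7, 95.0]] [531.3 163.2  95. ]
[89.2 87.6 97. ] [-109.8  162.8   70.2]
sqkey [[506.8, 100.6, 60.0]] [506.8 100.6  60. ]
[] []
rails [[595.0, 197.3, 78.0], [535.3, 37.3, 78.0], [443.4, 71.8, 78.0], [504.3, 233.7, 78.0]] [519.5 135.   78. ]
[170.7  98.1 172.9] [-110.5  159.4   69.4]
front [[500.1, 246.3, 75.0], [430.7, 65.7, 75.0]] [465.4 156.   75. ]
[193.4] [-111.]
back [[732.9, 157.9, 75.0], [667.5, -18.9, 75.0]] [700.2  69.5  75. ]
[188.6] [-110.3]
```

View pics/w1c.png

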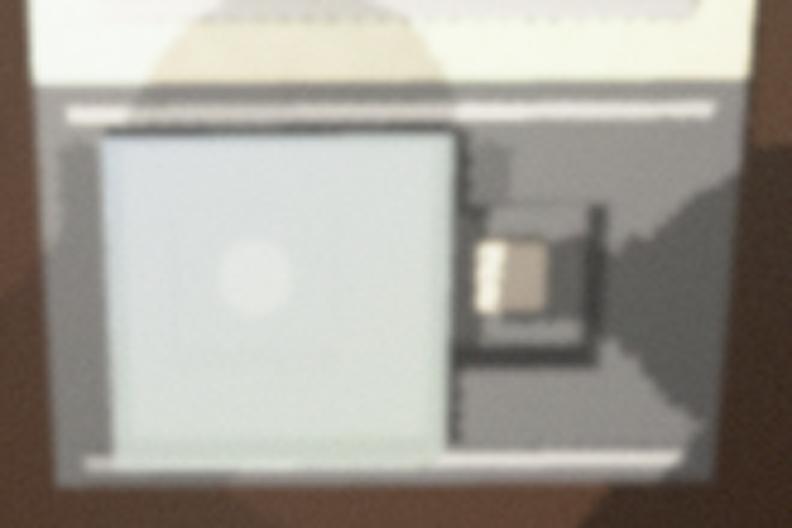

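```bash
cat >> h.py <<'E'
def feats(c,F,off,sc):
    out={}
    for n,p,z in F: out[n]=ray(c,np.array(p,float)/sc+off,float(z))[:,:2]
    return out
E
python3 - <<'E'
from h import *
c=cam("wrist")
F=[("deck",[[57,486],[714,478],[750,82],[35,85]],75),("hood",[[103,135],[458,130],[447,460],[115,460]],95),("rk",[[254,278]],60),("sk",[[511,277]],60),("well",[[606,280],[530,365],[530,205]],75)]
f=feats(c,F,[225,115],4.8)
D=f["deck"]; ey=((D[0]-D[1])+(D[3]-D[2])); th=np.arctan2(ey[1],ey[0])-np.pi/2
print("yaw",np.degrees(th)); 
R=np.array([[np.cos(th),-np.sin(th)],[np.sin(th),np.cos(th)]])
loc=np.array([[-125,95],[-125,-95],[-11,-95],[-11,95]])
O=(D-loc@R.T).mean(0); print("origin",O,(D-loc@R.T-O).round(1).tolist())
for n in f: print(n,((f[n]-O)@R).round(1).tolist())
print("reset_well",O+R@[-68,37],"stop",O+R@[-68,-37])
s=arm.read_state(); T=Ro.from_quat(s['ee_rot']).as_matrix(); print(s['position'],"tool x angle",np.degrees(np.arctan2(T[1,0],T[0,0])))
E
```

```text
yaw -20.11693835048491
origin [577.23894695 120.29942582] [[0.3, 0.4], [0.6, -0.6], [-0.9, -0.1], [-0.0, 0.3]]
deck [[-124.9, 95.4], [-124.2, -95.4], [-11.8, -95.4], [-11.1, 95.3]]
hood [[-22.2, 75.6], [-21.7, -15.1], [-110.9, -14.9], [-110.1, 76.1]]
rk [[-67.2, 37.7]]
sk [[-67.6, -36.2]]
well [[-65.4, -60.1], [-89.7, -40.1], [-44.4, -38.0]]
reset_well [526.11312938 178.42988924] stop [500.66176888 108.94443574]
[533.7555158  173.45132168 331.08592803] tool x angle -20.5541814526597
```

>>> {"method": "servo_tool", "body": {
  "rows": [
    [[0, -3, -25, 10, 0, 0, 0], [0, -6, -50, 50, 0, 0, 0], [0, -6, -63, 100, 0, 0, 0], [0, -6, -63, 145, 0, 0, 0], [0, -6, -63, 180, 0, 0, 0], [0, -6, -63, 200, 0, 0, 0], [0, -6, -63, 200, 0, 0, 0], [0, -6, -63, 200, 0, 0, 0]]
  ]
}}

```text
clock: 2.45
position: [547.8, 241.2, 132.4]
ee_rot: [0.985, -0.174, 0.001, -0.001]
contact_force: [-0.0, 0.1, 0.2]
gripper_width: 0.2
grasp_force: 0.0
```

```bash
cat >> h.py <<'E'
O=np.array([577.24,120.3]); th=np.radians(-20.12); RH=np.array([[np.cos(th),-np.sin(th)],[np.sin(th),np.cos(th)]])
def st():
    s=arm.read_state(); T=Ro.from_quat(s['ee_rot']).as_matrix()
    print("t",s['clock'],"heater xyz",((s['position'][:2]-O)@RH).round(2),s['position'][2].round(2),"ang",np.degrees(np.arctan2(T[1,0],T[0,0])).round(2),"tilt",T[:,2].round(3),"F heater",(s['contact_force'][:2]@RH).round(2),s['contact_force'][2].round(2))
E
python3 - <<'E'
from h import *
st(); c=cam("wrist"); im=arm.get_image("wrist"); st()
arm.get_image("top"); st()
cv2.imwrite("pics/w2.png",im[...,::-1])
E
```

```text
t 2.45 heater xyz [-69.25 103.37] 132.38 ang -20.01 tilt [ 0.002  0.001 -1.   ] F heater [-0.04  0.07] 0.19
t 2.5 heater xyz [-69.   103.33] 132.71 ang -20.03 tilt [ 0.002  0.001 -1.   ] F heater [-0.15  0.4 ] 0.13
t 2.55 heater xyz [-68.91 103.18] 132.76 ang -20.05 tilt [ 0.002  0.002 -1.   ] F heater [0.79 0.67] 0.51
```

View pics/w2.png

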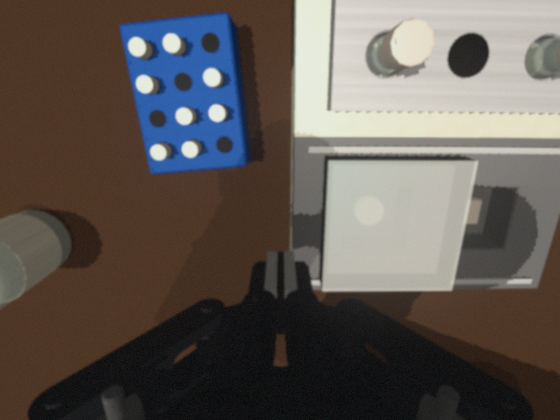

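The settled wrist view shows the hood's top corners at (326,158), (475,160), (452,292) and (322,292), the round key at (369,210), and the fingertips clear of the hood on the +y side.

```bash
python3 - <<'E'
from h import *
c=cam("wrist")
f=feats(c,[("hood",[[326,158],[475,160],[452,292],[322,292]],95),("rk",[[369,210]],60),("sk",[[475,211]],60),("deckback",[[292,137]],75),("rail",[[310,150],[531,281]],78)],[0,0],1)
for n in f: print(n,((f[n]-O)@RH).round(1).tolist())
s=arm.read_state();print("tip px",proj(c,s['position']))
E
```

```text
hood [[-17.9, 76.0], [-18.7, -13.8], [-110.8, -16.3], [-110.3, 74.3]]
rk [[-62.5, 36.7]]
sk [[-63.3, -44.1]]
deckback [[-7.6, 95.6]]
rail [[-15.5, 84.0], [-113.3, -87.2]]
tip px [[279.97343411 266.13214865]]
```

>>> {"method": "servo_tool", "body": {
  "rows": [
    [[0, 0, 0, 20, 0, 0, 0], [0, 0, 0, 40, 0, 0, 0], [0, 0, 0, 49, 0, 0, 0], [0, 0, 0, 49, 0, 0, 0], [0, 0, 4, 49, 0, 0, 0], [0, 0, 9, 49, 0, 0, 0], [0, 0, 14, 49, 0, 0, 0], [0, 0, 20, 49, 0, 0, 0], [0, 0, 26, 49, 0, 0, 0], [0, 0, 30, 49, 0, 0, 0]]
  ]
}}

```text
clock: 3.8
position: [537.5, 211.7, 82.7]
ee_rot: [0.985, -0.174, 0.0, -0.0]
contact_force: [-0.1, 2.0, 1.1]
gripper_width: -0.1
grasp_force: 1.1
```

```bash
python3 -c "
from h import *
st()"
```

```text
t 3.8 heater xyz [-68.74  72.2 ] 82.75 ang -20.09 tilt [ 0.001  0.001 -1.   ] F heater [-0.8   1.79] 1.05
```

>>> {"method": "servo_tool", "body": {
  "rows": [
    [[0, 0, 7, 0, 0, 0, 0], [0, 0, 14, 0, 0, 0, 0], [0, 0, 21, 0, 0, 0, 0], [0, 0, 28, 0, 0, 0, 0], [0, 0, 35, 0, 0, 0, 0], [0, 0, 41, 0, 0, 0, 0], [0, 0, 45, 0, 0, 0, 0], [0, 0, 47, 0, 0, 0, 0], [0, 0, 48, 0, 0, 0, 0], [0, 0, 48, 0, 0, 0, 0]]
  ]
}}

```text
clock: 5.05
position: [520.5, 166.5, 82.1]
ee_rot: [0.985, -0.175, -0.0, 0.0]
contact_force: [1.0, 0.8, 0.6]
gripper_width: 0.2
grasp_force: 0.8
```

```bash
python3 -c "
from h import *
st()"
```

```text
t 5.05 heater xyz [-69.15  23.91] 82.14 ang -20.1 tilt [-0.001 -0.    -1.   ] F heater [0.65 1.13] 0.58
```

Now I'll creep against the stop.

>>> {"method": "servo_tool", "body": {
  "rows": [
    [[0, 0, 1, 0, 0, 0, 0], [0, 0, 2, 0, 0, 0, 0], [0, 0, 3, 0, 0, 0, 0], [0, 0, 3, 0, 0, 0, 0]]
  ]
}}

```text
clock: 5.55
position: [519.5, 163.7, 82.2]
ee_rot: [0.985, -0.175, -0.0, 0.0]
contact_force: [1.5, 2.5, 0.3]
gripper_width: -0.1
grasp_force: 0.9
```

>>> {"method": "servo_tool", "body": {
  "rows": [
    [[0, 0, 1, 0, 0, 0, 0], [0, 0, 2, 0, 0, 0, 0], [0, 0, 2, 0, 0, 0, 0]]
  ]
}}

```text
clock: 5.92
position: [519.6, 163.5, 82.3]
ee_rot: [0.985, -0.174, 0.001, -0.001]
contact_force: [1.2, 6.5, -1.3]
gripper_width: 0.3
grasp_force: 3.2
```

>>> {"method": "servo_tool", "body": {
  "rows": [
    [[0, 0, 1, 0, 0, 0, 0], [0, 0, 2, 0, 0, 0, 0], [0, 0, 2, 0, 0, 0, 0]]
  ]
}}

```text
clock: 6.3
position: [519.6, 163.3, 82.4]
ee_rot: [0.985, -0.174, 0.002, -0.003]
contact_force: [0.8, 10.6, -3.1]
gripper_width: -0.3
grasp_force: 5.4
```

```bash
python3 -c "
from h import *
st()"
```

```text
t 6.3 heater xyz [-68.87  20.54] 82.42 ang -20.09 tilt [ 0.004  0.005 -1.   ] F heater [-2.88 10.25] -3.08
```

>>> {"method": "servo_tool", "body": {
  "rows": [
    [[0, 0, -10, 0, 0, 0, 0], [0, 0, -20, -10, 0, 0, 0], [0, 0, -20, -50, 0, 0, 0], [0, -15, -20, -90, 0, 0, 0], [0, -30, -20, -110, 0, 0, 0], [0, -30, -20, -110, 0, 0, 0], [0, -30, -20, -110, 0, 0, 0]]
  ]
}}

```text
clock: 7.18
position: [496.7, 188.7, 191.6]
ee_rot: [0.985, -0.175, -0.001, 0.001]
contact_force: [0.5, -0.1, -0.6]
gripper_width: -0.1
grasp_force: 0.0
```

```bash
python3 - <<'E'
from h import *
c=cam("wrist"); im=arm.get_image("wrist"); st()
cv2.imwrite("pics/w3.png",im[...,::-1])
E
```

```text
t 7.225 heater xyz [-99.09  36.43] 191.2 ang -20.13 tilt [-0.002 -0.001 -1.   ] F heater [-0.53  1.33] -0.29
```

View pics/w3.png

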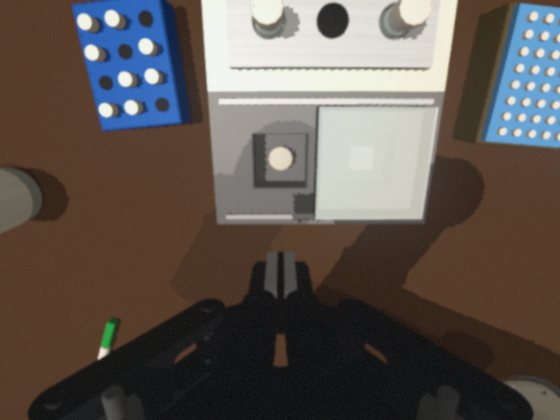

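The hood is now across. The well with the round key is open: the key is at (281,158) and the well mouth spans about (253–307, 133–187).

```bash
python3 - <<'E'
from h import *
c=cam("wrist"); im=cv2.imread("pics/w3.png")
g=im[135:182,258:304].astype(int); m=((g[...,2]>150)).astype(np.uint8); M=cv2.moments(m,True); k=[258+M['m10']/M['m00'],135+M['m01']/M['m00']]; print(k,M['m00'])
f=feats(c,[("rk",[k],60),("well",[[253,133],[307,133],[306,187],[254,187]],75),("deck",[[218,224],[427,222],[443,92],[209,92]],75),("hood",[[318,106],[438,107],[424,220],[316,220]],95)],[0,0],1)
for n in f: print(n,((f[n]-O)@RH).round(1).tolist(),((f[n]-O)@RH).mean(0).round(1))
s=arm.read_state(); T=Ro.from_quat(s['ee_rot']).as_matrix()
w=((f["rk"][0])); print("tool shift to key",(T.T@np.r_[w-s['position'][:2],0]).round(1))
E
```

```text
[279.6398305084746, 158.19915254237287] 472.0
rk [[-63.9, 36.5]] [-63.9  36.5]
well [[-40.4, 58.6], [-40.5, 13.8], [-86.8, 13.4], [-86.7, 59.0]] [-63.6  36.2]
deck [[-121.5, 92.9], [-120.0, -98.6], [-7.8, -95.1], [-8.2, 92.8]] [-64.4  -2. ]
hood [[-19.0, 7.8], [-19.3, -82.8], [-110.3, -85.3], [-110.1, 6.1]] [-64.7 -38.5]
tool shift to key [35.1 -0.1 -0.1]
```

>>> {"method": "servo_tool", "body": {
  "rows": [
    [[0, 15, 0, 10, 0, 0, 0], [0, 35, 0, 30, 0, 0, 0], [0, 35, 0, 60, 0, 0, 0], [0, 35, 0, 85, 0, 0, 0], [0, 35, 0, 95, 0, 0, 0], [0, 35, 0, 105, 0, 0, 0], [0, 35, 0, 115, 0, 0, 0], [0, 35, 0, 124, 0, 0, 0], [0, 35, 0, 124, 0, 0, 0]]
  ]
}}

```text
clock: 8.35
position: [529.6, 177.0, 67.8]
ee_rot: [0.985, -0.174, -0.0, 0.0]
contact_force: [0.6, -0.0, -0.0]
gripper_width: -0.2
grasp_force: 0.0
```

```bash
python3 -c "
from h import *
st()"
```

```text
t 8.35 heater xyz [-64.24  36.85] 67.79 ang -20.1 tilt [-0.001 -0.001 -1.   ] F heater [0.55 0.2 ] -0.0
```

Centred in the well. Pressing now.

>>> {"method": "servo_tool", "body": {
  "rows": [
    [[0, 0, 0, 3, 0, 0, 0], [0, 0, 0, 6, 0, 0, 0], [0, 0, 0, 9, 0, 0, 0], [0, 0, 0, 12, 0, 0, 0], [0, 0, 0, 14, 0, 0, 0], [0, 0, 0, 15, 0, 0, 0], [0, 0, 0, 15, 0, 0, 0]]
  ]
}}

```text
clock: 9.22
position: [530.1, 177.3, 54.1]
ee_rot: [0.985, -0.174, 0.0, -0.0]
contact_force: [-3.0, -0.5, 5.3]
gripper_width: 0.2
grasp_force: 3.1
```

>>> {"method": "servo_tool", "body": {
  "rows": [
    [[0, 0, 0, 1, 0, 0, 0], [0, 0, 0, 2, 0, 0, 0], [0, 0, 0, 2, 0, 0, 0]]
  ]
}}

```text
clock: 9.6
position: [530.1, 177.3, 53.9]
ee_rot: [0.985, -0.174, 0.001, -0.0]
contact_force: [-5.5, -0.3, 15.9]
gripper_width: -0.3
grasp_force: 8.2
```

Fully down at z = 53.9 with 16 N. I'll hold it there for about 1.9 s, checking at the end of the hold, then let it up.

>>> {"method": "servo_tool", "body": {
  "rows": [
    [[0, 0, 0, 0, 0, 0, 0], [0, 0, 0, 0, 0, 0, 0], [0, 0, 0, 0, 0, 0, 0], [0, 0, 0, 0, 0, 0, 0], [0, 0, 0, 0, 0, 0, 0], [0, 0, 0, 0, 0, 0, 0], [0, 0, 0, 0, 0, 0, 0], [0, 0, 0, 0, 0, 0, 0], [0, 0, 0, 0, 0, 0, 0], [0, 0, 0, 0, 0, 0, 0]]
  ]
}}

```text
clock: 10.85
position: [530.1, 177.3, 53.9]
ee_rot: [0.985, -0.174, 0.001, -0.0]
contact_force: [-6.4, -0.0, 15.2]
gripper_width: 0.1
grasp_force: 8.1
```

>>> {"method": "servo_tool", "body": {
  "rows": [
    [[0, 0, 0, 0, 0, 0, 0], [0, 0, 0, 0, 0, 0, 0], [0, 0, 0, 0, 0, 0, 0], [0, 0, 0, 0, 0, 0, 0], [0, 0, 0, 0, 0, 0, 0]]
  ]
}}

```text
clock: 11.48
position: [530.1, 177.3, 53.9]
ee_rot: [0.985, -0.174, 0.001, -0.0]
contact_force: [-5.7, 0.3, 16.7]
gripper_width: 0.3
grasp_force: 8.1
```

>>> {"method": "servo_tool", "body": {
  "rows": [
    [[0, 0, 0, -5, 0, 0, 0], [0, 0, 0, -15, 0, 0, 0], [0, 0, 0, -30, 0, 0, 0], [0, 0, 0, -60, 0, 0, 0], [0, 0, 0, -85, 0, 0, 0], [0, 0, 0, -90, 0, 0, 0], [0, 0, 0, -90, 0, 0, 0]]
  ]
}}

```text
clock: 12.35
position: [529.6, 177.1, 141.1]
ee_rot: [0.985, -0.175, -0.0, -0.0]
contact_force: [-0.6, -0.5, -0.0]
gripper_width: -0.1
grasp_force: 0.0
```

```bash
python3 -c "
from h import *
st()"
```

```text
t 12.35 heater xyz [-64.25  36.93] 141.13 ang -20.12 tilt [-0.  0. -1.] F heater [-0.37 -0.69] -0.02
```

>>> {"method": "servo_tool", "body": {
  "rows": [
    [[0, 0, 20, 0, 0, 0, 0], [0, 0, 60, 0, 0, 0, 0], [0, 0, 100, 0, 0, 0, 0], [0, 0, 135, 0, 0, 0, 0], [0, 0, 145, 0, 0, 0, 0], [0, 0, 145, 10, 0, 0, 0], [0, 0, 145, 30, 0, 0, 0], [0, 0, 145, 50, 0, 0, 0], [0, 0, 145, 59, 0, 0, 0], [0, 0, 145, 59, 0, 0, 0]]
  ]
}}

```text
clock: 13.6
position: [479.9, 41.3, 81.4]
ee_rot: [0.985, -0.174, -0.001, 0.001]
contact_force: [-0.1, -0.7, 0.9]
gripper_width: -0.4
grasp_force: 0.0
```

```bash
python3 -c "
from h import *
st()"
```

```text
t 13.6 heater xyz [ -64.22 -107.64] 81.4 ang -20.05 tilt [-0.002 -0.001 -1.   ] F heater [ 0.2 -0.7] 0.86
```

>>> {"method": "servo_tool", "body": {
  "rows": [
    [[0, 0, -4, 0, 0, 0, 0], [0, 0, -8, 0, 0, 0, 0], [0, 0, -13, 0, 0, 0, 0], [0, 0, -19, 0, 0, 0, 0], [0, 0, -26, 0, 0, 0, 0], [0, 0, -33, 0, 0, 0, 0], [0, 0, -40, 0, 0, 0, 0], [0, 0, -47, 0, 0, 0, 0], [0, 0, -54, 0, 0, 0, 0], [0, 0, -60, 0, 0, 0, 0]]
  ]
}}

```text
clock: 14.85
position: [500.8, 97.8, 82.3]
ee_rot: [0.985, -0.174, -0.0, 0.0]
contact_force: [-0.8, -1.4, 2.1]
gripper_width: 0.0
grasp_force: 1.2
```

>>> {"method": "servo_tool", "body": {
  "rows": [
    [[0, 0, -6, 0, 0, 0, 0], [0, 0, -12, 0, 0, 0, 0], [0, 0, -18, 0, 0, 0, 0], [0, 0, -22, 0, 0, 0, 0], [0, 0, -24, 0, 0, 0, 0], [0, 0, -25, 0, 0, 0, 0], [0, 0, -25, 0, 0, 0, 0]]
  ]
}}

```text
clock: 15.72
position: [509.3, 120.9, 82.2]
ee_rot: [0.985, -0.175, -0.0, -0.0]
contact_force: [-1.9, -0.2, 0.7]
gripper_width: -0.0
grasp_force: 0.6
```

```bash
python3 -c "
from h import *
st()"
```

```text
t 15.725 heater xyz [-64.01 -22.78] 82.21 ang -20.11 tilt [ 0.  0. -1.] F heater [-1.75 -0.85] 0.66
```

>>> {"method": "servo_tool", "body": {
  "rows": [
    [[0, 0, -1, 0, 0, 0, 0], [0, 0, -2, 0, 0, 0, 0], [0, 0, -3, 0, 0, 0, 0], [0, 0, -3, 0, 0, 0, 0]]
  ]
}}

```text
clock: 16.23
position: [509.4, 121.9, 82.2]
ee_rot: [0.985, -0.175, -0.001, 0.002]
contact_force: [-0.9, -7.9, 2.9]
gripper_width: -0.1
grasp_force: 3.7
```

>>> {"method": "servo_tool", "body": {
  "rows": [
    [[0, 0, -1, 0, 0, 0, 0], [0, 0, -2, 0, 0, 0, 0], [0, 0, -3, 0, 0, 0, 0], [0, 0, -3, 0, 0, 0, 0]]
  ]
}}

```text
clock: 16.73
position: [509.3, 122.1, 82.1]
ee_rot: [0.985, -0.175, -0.002, 0.004]
contact_force: [-0.5, -15.2, 4.8]
gripper_width: -0.1
grasp_force: 7.4
```

```bash
python3 -c "
from h import *
st()"
```

```text
t 16.725 heater xyz [-64.38 -21.62] 82.15 ang -20.15 tilt [-0.006 -0.007 -1.   ] F heater [  4.74 -14.43] 4.84
```

At the stop at y = -21.6 (predicted -21). I'll back off, rise and check.

>>> {"method": "servo_tool", "body": {
  "rows": [
    [[0, 0, 8, 0, 0, 0, 0], [0, 0, 18, -5, 0, 0, 0], [0, 0, 20, -40, 0, 0, 0], [0, -15, 10, -80, 0, 0, 0], [0, -30, 0, -110, 0, 0, 0], [0, -30, 0, -120, 0, 0, 0], [0, -30, 0, -120, 0, 0, 0], [0, -30, 0, -120, 0, 0, 0]]
  ]
}}

```text
clock: 17.73
position: [482.7, 136.2, 201.0]
ee_rot: [0.985, -0.175, -0.001, 0.001]
contact_force: [0.5, 0.1, -0.7]
gripper_width: 0.4
grasp_force: 0.0
```

```bash
python3 - <<'E'
from h import *
im=arm.get_image("wrist"); st(); im2=arm.get_image("top")
cv2.imwrite("pics/w4.png",im[...,::-1])
d=cv2.absdiff(im2[...,::-1],cv2.imread("pics/top0.png")).max(2); d=cv2.morphologyEx((d>40).astype(np.uint8),cv2.MORPH_OPEN,np.ones((2,2)))
n,_,s,_=cv2.connectedComponentsWithStats(d); print(s[1:][:20].tolist())
E
```

```text
t 17.775 heater xyz [-94.16 -17.61] 200.85 ang -20.14 tilt [-0.002 -0.001 -1.   ] F heater [0.06 0.09] -0.33
[[201, 214, 52, 33, 818], [175, 225, 40, 39, 848], [137, 243, 120, 177, 7393], [136, 263, 2, 2, 4], [222, 271, 67, 73, 844], [114, 323, 9, 6, 45], [37, 326, 55, 35, 936], [139, 341, 27, 23, 466], [251, 344, 25, 11, 97], [278, 352, 14, 22, 144], [250, 357, 27, 10, 176], [0, 368, 24, 16, 160], [240, 368, 7, 8, 39], [0, 370, 37, 42, 796], [268, 377, 5, 8, 21], [288, 377, 4, 4, 12], [262, 380, 5, 11, 35], [258, 382, 4, 3, 8], [250, 394, 33, 26, 588], [31, 406, 3, 3, 8]]
```

View pics/w4.png

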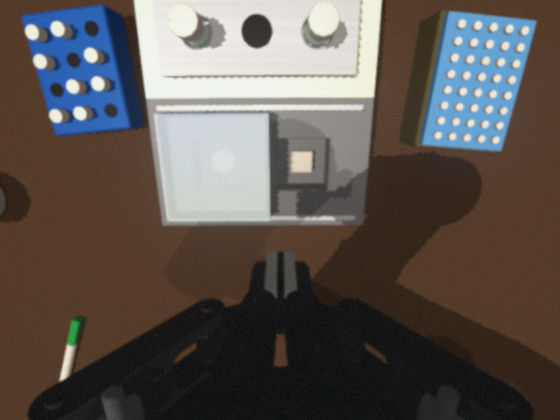

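The hood is back over the round key (its top spans about 157–270 px) and the square key's well is fully open at (302,162). The vials, rack and box are undisturbed, and the arm is clear of everything.

```bash
python3 -c "
from bench import arm
print(arm.job_done())"
```

```text
the job is handed in; nothing more can be done
None
```

The reset is done and handed in: hood pushed fully across, round key held fully down for about 1.9 s and let up, hood pushed back to its stop over it, with the square key and everything else left alone.

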